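# Fit the signal tower to its console and do the lamp test

## Robot

A 7-joint arm with a two-finger parallel gripper is mounted at the origin on the work surface. World frame = base frame: x ahead of the robot, y to its left, z up, the work surface at z = 0. Lengths are in m, angles in rad, forces in N, time in s.
With the tool pointing down it reaches from about 0.4 to 0.85 m from the base axis. Payload 4.5 kg.
Tool frame: the origin (TCP) lies at the very end of the fingers, on their centre line; the grasp point (between the pads) lies 19 mm behind it (tcp_to_grasp is the z of the grasp point in the tool frame, in m); z points along the fingers, y is the line along which they close (so a half turn about z gives the same grasp; the last joint's range is limited). The gripper opens to 88 mm and grips with 3 to 60 N. Pads are 18 mm wide; open, the fingers measure 123 mm over their backs; the gripper's body (75 mm by 187 mm) begins 45 mm behind the grasp point.
Start: joints at [1.202, 0.689, -0.195, 1.565, 0.157, 0.902, -0.215], TCP at [0.245, -0.575, 0.239] pointing down, gripper open.
Joint ranges: [-3.01, 3.01], [-0.46, 2.08], [-1.47, 1.51], [0.13, 2.56], [-1, 4.14], [0.04, 2.09], [-2.66, 2.66]. Speed limits (rad/s): [2.57, 2.57, 3.14, 3.14, 3.14, 3.14, 3.14].

## Interface

Orientations are given as a unit quaternion [x, y, z, w].
In Python, from plant import * gives the robot as it stands. The module is installed in compiled form; this text tells all that it offers.
- The arm moves only by the shell command python3 -m jog 'ROWS' [OPENING] [FORCE]. ROWS is JSON, a list that holds one entry, the list of rows, each a list of 6 numbers: the shift along the tool's x, y, z in m, then the turn, a rotation vector about the tool's x, y, z in rad. In form: [[[dx, dy, dz, ax, ay, az], ...]]. A call has 1 to 12 rows; each row shifts and turns the commanded pose from where the row before left it, along the tool's axes as they then stand; what a row does not reach is not made up. A row lasts 1/8 s, in which the tool goes at most 62.5 mm and 10.7 degrees, less where a joint would pass 70% of its speed; a pose out of reach is approached as far as the arm can. A call with a gripper value outside its range is refused whole. OPENING is the finger opening in m, from 0 to 0.0881, set as the call begins (- or left out, the last holds). The fingers move at their own pace and stop on an object; FORCE is the grip in N (left out, the last holds). Time passes only in rows, so rows that do not move let the fingers close. It gives the time, the measured TCP pose, the force, the opening and the grip force at its end, in the units of the state.
- get_state(): the state, without advancing time (a new reading comes with each control period).
- snapshot(name): name is "scene" or "top"; returns a dict with "frame" (420x560x3 uint8, red, green, blue), "mtx" (3x3 intrinsics, pixels), "xyz" and "orientation" of the camera in the world. Camera axes: x right, y down, z forward; pixel columns grow to the right and rows downward; lengths in m; the calibration is good to about 2 mm. A picture is of the moment at which its call begins. There is no depth.
- finish_job(): hands the job in; it is judged then, once.
The state is a dict: "clock": time; "q": joint angles; "qd": joint speeds; "joint_torque": joint torques, N m; "tool_pos": TCP position; "eef_rot": TCP orientation; "contact_force": force on the tool from outside, world axes, zero at the start; "moment": the same for the moment, N m; "opening": opening from 0.0 (shut) to 1.0 (fully open); "finger_force": force on a finger pad.
Only numpy, scipy, OpenCV 4.12 (cv2) and the standard library are available. Lean on these libraries where they do the work, as an engineer would, in place of code of your own. Each camera call takes 0.05 s, during which the arm holds its last target. There are 200 camera calls.

## Task

Fit the signal tower that lies on the blue plate: stand it upright in the round black base on the grey console, set down (not dropped) until it sits fully home. Then do the lamp test: turn the console's bar-handled switch clockwise against its spring as far as it goes, and let go so that it springs back. Leave the rail, trunking, contactor and screwdriver lying where they are.

Things in the scene. Friction and masses are not known exactly. Their poses are not given: they have to be found in the camera images.
- tower: signal tower, 200 mm long, about 0.26 kg: square head 36 x 36 x 145 mm (three opal white lamp sections between black end parts), then a round aluminium stem 22 mm in diameter, 55 mm long, its last 9 mm tapered to 12 mm. Starts lying flat on the blue plate. Origin on its axis at mid-length; x axis along it from stem (tip at -100 mm) to head (end at +100 mm); y, z square to the head's flat sides
- tower_shoulder (a point): point on the tower's axis where stem and head meet, 45 mm from mid-length; with the tower fully home this face of the head rests on the rim of the base. Any way round fits. Same axes as the tower
- base_mouth (a point): centre of the open top of the tower base: a round black cup 43 mm in outside diameter, 61 mm high, on the console's top; bore 27 mm in diameter and 57 mm deep, open straight upwards (the head's shoulder meets the rim before the stem meets the bottom). z up; x and y as the console's
- console: fixed level grey console 220 (x) x 320 (y) x 60 mm high, on the left or right half of the bench; origin: centre of underside. On its top, in mm from the origin: tower base at (40, -100), bar-handled switch (-45, 90), red mushroom button 40 wide, 35 high (45, 105), two push buttons 10 high (45, -5), (45, 45), round knob 28 wide, 20 high (-45, -10)
- switch_grip (a point): top centre of the lamp-test switch's black bar handle, on its vertical turning axis, 93 mm above the bench. The bar is 36 mm long (this point's x), 11 mm wide (y), 22 mm high, above a steel collar 31 mm in diameter and 7 mm high; at rest it lies along the console's x axis, and the axes turn with the bar
- lamp_test (a joint): angle of the lamp-test switch: 0 at rest; grows as the bar is turned clockwise seen from above, to its stop at 0.785 rad (45 degrees). A spring always drives it back to 0: about 0.05 N m at rest, 0.14 N m at the stop
- plate: fixed blue steel plate, 320 (its x) x 330 (its y) x 5 mm thick, on the bench on the side the console is not; origin at the centre of its underside. Its three long parts (tower, rail, trunking) lie about 100 mm apart across its y, roughly along its x, in any order
- rail: length of steel top-hat rail, 170 (x) x 35 (y) x 7.5 mm high, lying on the plate; origin at the centre of its underside. Leave it
- trunking: length of grey slotted trunking, 200 (x) x 30 (y) x 30 mm high, open upwards, lying on the plate; origin at the centre of its underside. Leave it
- contactor: small black and grey contactor, 75 x 45 x 80 mm high, beyond the console and plate; origin at the centre of its underside. Leave it
- screwdriver: screwdriver with black handle, 200 mm long, lying on the bench beyond the plate and console; origin under its middle. Leave it
Not all that is in view belongs to the job. What is shaped like the tower but orange is not meant.

How it is judged:
By the outcome, as a careful person would: the job done as asked, in the order asked, and still so for the second after the job is handed in, with the robot touching nothing.
It also fails if it takes over 61 s, if anything falls off the work surface, if the arm or the gripper's body presses on something with over 40 N, if the wrist force passes 120 N, or if a joint passes its speed limit or range.

## Working session

There is one attempt and no reset: what is moved stays moved. The work goes in short steps, Python scripts to look and compute and a shell command to move; the robot and the scene stay as the last step left them, time stands still between calls to the robot, and variables do not carry over. Pictures are saved under pics/ and viewed, at most 10 in all, crops included, and the job is handed in when it is done.

```bash
mkdir -p pics
python3 - <<'E'
from plant import *
import cv2,numpy as np
for n in("scene","top"):
    s=snapshot(n);cv2.imwrite(f"pics/{n}0.png",s["frame"][:,:,::-1]);print(n,np.round(s["mtx"],1).tolist(),s["xyz"],s["orientation"])
st=get_state();print(st)
E
```

```text
scene [[473.9, 0.0, 274.7], [0.0, 473.9, 216.6], [0.0, 0.0, 1.0]] [ 1.02749782 -0.65647977  1.00875749] [ 0.8867153   0.25882998 -0.1029039  -0.36899026]
top [[415.7, 0.0, 278.3], [0.0, 415.7, 210.2], [0.0, 0.0, 1.0]] [0.43823234 0.14113353 1.28226682] [ 0.70954061 -0.70324236  0.03609491 -0.02644735]
{'clock': 0.1, 'q': array([ 1.20180876,  0.68988849, -0.19451491,  1.56618668,  0.15728074,
        0.9024909 , -0.21509117]), 'qd': array([-2.23695828e-05, -1.58649196e-03,  5.87081260e-04, -5.29445397e-04,
       -6.43328655e-04,  2.06343372e-03,  4.51344352e-04]), 'joint_torque': array([-3.22185580e-03, -5.28505790e+01, -1.27134439e+00, -1.53837597e+01,
       -5.25973155e-02,  2.10407357e-03,  3.32382467e-05]), 'tool_pos': array([ 0.24474278, -0.5745031 ,  0.23801156]), 'eef_rot': array([ 9.79782150e-01,  2.00065763e-01, -2.08204423e-04, -7.65055586e-04]), 'contact_force': array([-1.70073428, -0.61752965, -0.18392177]), 'moment': array([-0.01969792, -0.00278268,  0.00042932]), 'finger_force': 0.0, 'opening': 0.9995398923229163}
```

View pics/top0.png

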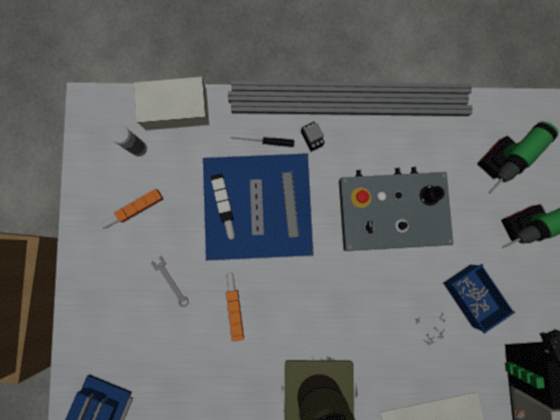

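View pics/scene0.png

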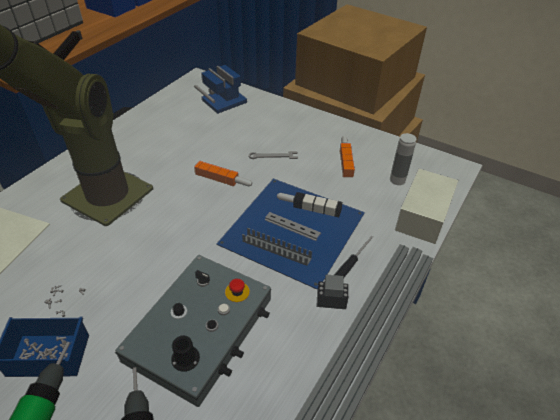

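The scene view shows the blue plate around (290,230), with the white/black tower at (308,203), and the console with its black base at (184,352). In the top view, up is +x and left is +y.

Candidates for the tower in the top view:
- (222,205), white sections, lying on the blue plate
- (138,208), orange, on the bench
- (234,308), orange, on the bench

Only (222,205) has white lamp sections and lies on the plate, so I take that one. Next I confirm it in an enlarged crop and measure.

```bash
cat > h.py <<'E'
import numpy as np,cv2
from scipy.spatial.transform import Rotation as R
def ray(s,p,z):
    "world points on plane z for pixels p (N,2)"
    p=np.atleast_2d(np.float64(p)); d=np.c_[p,np.ones(len(p))]@np.linalg.inv(s["mtx"]).T@R.from_quat(s["orientation"]).as_matrix().T
    c=np.array(s["xyz"]); return c+d*((z-c[2])/d[:,2])[:,None]
def proj(s,P):
    v=(np.atleast_2d(P)-s["xyz"])@R.from_quat(s["orientation"]).as_matrix(); v=v@np.array(s["mtx"]).T; return v[:,:2]/v[:,2:]
def big(s,c0,r0,c1,r1,k): return cv2.resize(s["frame"][r0:r1,c0:c1,::-1],None,fx=k,fy=k,interpolation=cv2.INTER_CUBIC)
E
python3 - <<'E'
from plant import *
from h import *
s=snapshot("top")
a=big(s,195,145,320,265,4);b=big(s,330,160,460,260,3)
im=np.zeros((480+0,500+0,3),np.uint8);im=a
cv2.imwrite("pics/c1.png",im);cv2.imwrite("pics/c2.png",big(s,330,155,460,260,6))
E
```

```text
(no output)
```

View pics/c1.png

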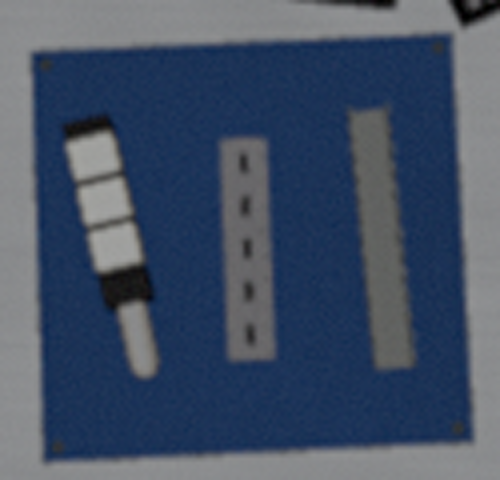

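View pics/c2.png

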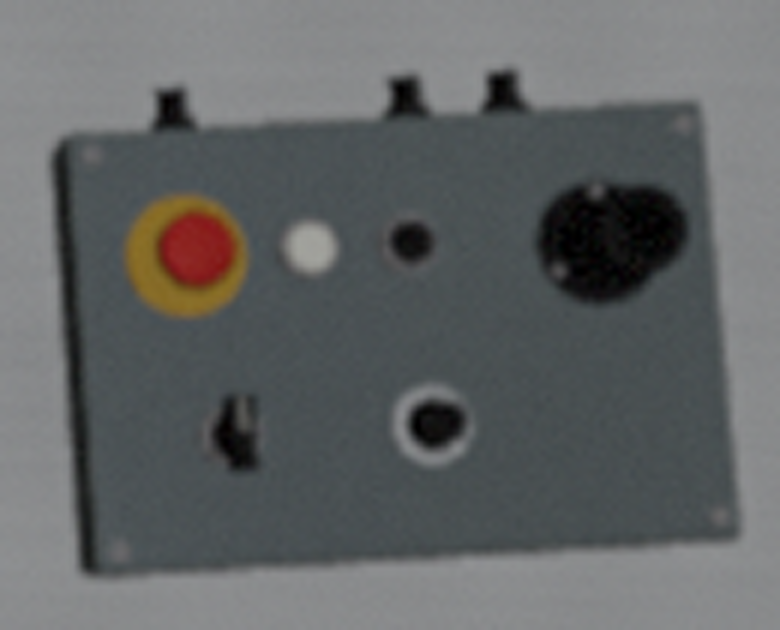

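The first crop confirms the tower: white lamps and black end parts at top-view px (215..235,175..240), stem toward the robot. The rail is in the middle and the trunking on the right. The second crop shows the console with its base mouth at about (438,193) and the switch bar lying along the image vertical at (369,227).

```bash
cat > meas.py <<'E'
from plant import *
from h import *
def biggest(m,minA=0):
    c,_=cv2.findContours(m.astype(np.uint8),cv2.RETR_EXTERNAL,cv2.CHAIN_APPROX_NONE); return max(c,key=cv2.contourArea)[:,0].astype(float)
def rect(P):
    r=cv2.minAreaRect(np.float32(P[:,:2]*1000)); return np.round(r[0],1),np.round(r[1],1),round(r[2],2)
E
python3 - <<'E'
from meas import *
for n in("top","scene"):
    s=snapshot(n);f=s["frame"].astype(int);h=cv2.cvtColor(s["frame"],cv2.COLOR_RGB2HSV)
    blue=(f[:,:,2]-f[:,:,0]>35)
    win=np.zeros(blue.shape,bool)
    if n=="top": win[145:265,195:322]=1
    else: win[170:290,210:375]=1
    pl=biggest(blue&win); hull=np.zeros(blue.shape,np.uint8);cv2.fillPoly(hull,[cv2.convexHull(pl.astype(np.int32))],1)
    print(n,"plate",rect(ray(s,pl,.005)))
    wm=(hull>0)&~blue
    cs,_=cv2.findContours(cv2.erode(wm.astype(np.uint8),np.ones((1,1))),cv2.RETR_EXTERNAL,cv2.CHAIN_APPROX_NONE)
    for c in cs:
        if cv2.contourArea(c)>80:
            c=c[:,0].astype(float);print("  part",c.mean(0).round(),rect(ray(s,c,.041)),rect(ray(s,c,.023)))
    w=win&(f.min(2)>130)&(hull>0)
    cs,_=cv2.findContours(w.astype(np.uint8),cv2.RETR_EXTERNAL,cv2.CHAIN_APPROX_NONE)
    for c in cs:
        if cv2.contourArea(c)>30:
            c=c[:,0].astype(float);print("  white",c.mean(0).round(),rect(ray(s,c,.041)))
    g=h[:,:,1]
    for q in ((400,235),(390,220)) if n=="top" else ((160,330),): print(f[q[1],q[0]],h[q[1],q[0]])
s=snapshot("top");f=s["frame"].astype(int)
px=np.array([[60,137],[698,103],[740,540],[92,573]])/6+[330,155]-.5
P=ray(s,px,.06);print("console corners",P.round(4).tolist(),P.mean(0).round(4))
for nm,p,z in(("mouth",(648,236),.121),("flangedisc",(600,243),.06),("bar",(237,432),.093),("red",(198,248),.095),("white",(310,248),.07)):
    print(nm,ray(s,np.array(p)/6+[330,155]-.5,z).round(4))
E
```

```text
top plate (array([564.6, 190. ]), array([315. , 325.6]), 3.13)
  part [256. 207.] (array([558.2, 190.6]), array([168.8,  37. ]), 2.85) (array([560. , 191.3]), array([171.2,  37.5]), 2.85)
  part [223. 205.] (array([557.8, 288.9]), array([201.1,  41.4]), 14.44) (array([559.6, 291. ]), array([204.,  42.]), 14.44)
  part [290. 204.] (array([567.6,  89.9]), array([198.4,  33.4]), 6.54) (array([569.4,  89.1]), array([201.3,  33.8]), 6.54)
  white [229. 229.] (array([489.3, 271.9]), array([46.8,  9.3]), 11.33)
  white [223. 206.] (array([558.8, 289.5]), array([27.8, 31.8]), 15.0)
  white [220. 195.] (array([592.8, 298.7]), array([26.5, 32. ]), 14.79)
  white [218. 184.] (array([626.8, 307.1]), array([27.3, 32. ]), 14.81)
[72 80 81] [93 28 81]
[72 80 82] [96 31 82]
scene plate (array([565. , 188.9]), array([317.6, 327.8]), 3.11)
  part [277. 245.] (array([578.2,  74. ]), array([206.6,  52.9]), 6.26) (array([569.9,  87.6]), array([210.4,  53.9]), 6.26)
  part [293. 226.] (array([575.1, 162.4]), array([169.1,  37.9]), 3.02) (array([566.7, 177.7]), array([172.2,  38.6]), 3.02)
  part [311. 203.] (array([566.9, 275.7]), array([199.8,  73.1]), 14.59) (array([558.4, 293.1]), array([203.5,  74.4]), 14.59)
  white [331. 203.] (array([627.5, 305.9]), array([28.4, 33.8]), 13.0)
  white [320. 201.] (array([593.6, 297.2]), array([27.8, 32.7]), 16.31)
  white [309. 198.] (array([559.5, 288.4]), array([29.2, 32.9]), 12.42)
[80 88 87] [86 23 88]
console corners [[0.6467, -0.0566, 0.06], [0.6672, -0.3757, 0.06], [0.45, -0.3905, 0.06], [0.4313, -0.0712, 0.06]] [ 0.5488 -0.2235  0.06  ]
mouth [[ 0.592  -0.3244  0.121 ]]
flangedisc [[ 0.5964 -0.3248  0.06  ]]
bar [[ 0.4992 -0.1355  0.093 ]]
red [[ 0.5874 -0.1172  0.095 ]]
white [[ 0.5911 -0.1778  0.07  ]]
```

```bash
python3 -m jog '[[[0,0,-0.03,0,0,0.15],[0.0347,-0.0474,0,0,0,0],[0.0347,-0.0474,0,0,0,0],[0.0347,-0.0474,0,0,0,0],[0.0347,-0.0474,0,0,0,0],[0.0347,-0.0474,0,0,0,0],[0.0347,-0.0474,0,0,0,0],[0.0347,-0.0474,0,0,0,0],[0.0347,-0.0474,0,0,0,0],[0.0347,-0.0474,0,0,0,0],[0.0347,-0.0474,0,0,0,0],[0.0347,-0.0474,0,0,0,0]]]' 0.085 10
python3 -m jog '[[[0.0347,-0.0474,0,0,0,0],[0.0347,-0.0474,0,0,0,0],[0.0347,-0.0474,0,0,0,0],[0.0347,-0.0474,0,0,0,0],[0.0347,-0.0474,0,0,0,0],[0,0,0,0,0,0],[0,0,0,0,0,0]]]'
python3 -c "
from plant import *
s=get_state();print(s['q'].round(3))"
```

```text
clock: 1.8
tool_pos: [0.4848, 0.0271, 0.2689]
eef_rot: [0.992, 0.126, 0.0, 0.0]
contact_force: [0.6, -0.2, 0.8]
opening: 0.963
finger_force: 0.0
clock: 2.68
tool_pos: [0.5926, 0.2971, 0.2682]
eef_rot: [0.992, 0.126, -0.0, 0.001]
contact_force: [0.6, -0.7, -0.8]
opening: 0.964
finger_force: 0.0
[-0.474  0.712 -0.119  1.404  0.092  1.033 -1.929]
```

```bash
python3 -m jog '[[[0,0,-0.05,0,0,0],[0,0,0,0,0.175,0],[0,0,0,0,0.175,0],[0,0,0,0,0.175,0],[0,0,0,0,0.175,0],[0,0,0,0,0.175,0],[0,0,0,0,0.175,0],[0,0,0,0,0.175,0],[0,0,0,0,0.175,0],[0,0,0,0,0.171,0],[0,0,0,0,0,0]]]'
python3 -c "
from plant import *
s=get_state();print(s['q'].round(3))"
```

```text
clock: 4.05
tool_pos: [0.6342, 0.4115, 0.5119]
eef_rot: [0.833, 0.073, 0.548, 0.022]
contact_force: [0.3, 0.1, -0.0]
opening: 0.965
finger_force: 0.0
[-1.595  0.756  1.247  1.811  0.412  0.043 -2.654]
```

The pose stopped at a joint limit (q6≈0.04), so a fully horizontal tool won't work. I'll grip near the head end with the tool tilted 45° inward, then finish tilted 45° outward. First I undo the pose.

```bash
cat >> h.py <<'E'
def down(yaw,tilt=0):
    "tool x at yaw (deg), pointing down, then turned by tilt (deg) about tool y (+ = pointing along tool x)"
    return R.from_euler('z',yaw,degrees=True)*R.from_euler('x',180,degrees=True)*R.from_euler('y',tilt,degrees=True)
def go(st,pos,rot):
    r=R.from_quat(st["eef_rot"]); rv=(r.inv()*rot).as_rotvec(); d=np.array(pos)-st["tool_pos"]
    print("turn",rv.round(3),"deg",np.degrees(np.linalg.norm(rv)).round(1),"| shift before",r.inv().apply(d).round(4),"| shift after turn",rot.inv().apply(d).round(4),"dist",np.linalg.norm(d).round(4))
E
python3 - <<'E'
from plant import *
from h import *
st=get_state()
go(st,[.593,.297,.32],down(14.5,0))
E
```

```text
turn [ 0.192 -1.145 -0.069] deg 66.6 | shift before [-0.2072  0.0869  0.0338] | shift after turn [-0.0686  0.1006  0.1919] dist 0.2272
```

```bash
python3 -m jog '[[[0,0,0,0.024,-0.143,-0.009],[0,0,0,0.024,-0.143,-0.009],[0,0,0,0.024,-0.143,-0.009],[0,0,0,0.024,-0.143,-0.009],[0,0,0,0.024,-0.143,-0.009],[0,0,0,0.024,-0.143,-0.009],[0,0,0,0.024,-0.143,-0.009],[0,0,0,0.024,-0.143,-0.009],[0,0,0,0,0,0]]]'
python3 - <<'E'
from plant import *
from h import *
st=get_state();print(st['q'].round(3))
go(st,[.593,.297,.27],down(14.5,0))
E
```

```text
clock: 5.18
tool_pos: [0.6404, 0.4075, 0.5099]
eef_rot: [0.993, 0.119, 0.017, 0.001]
contact_force: [0.3, -0.7, -1.4]
opening: 0.962
finger_force: 0.0
[-0.676  0.857  0.244  0.383 -0.177  1.88  -1.906]
turn [ 0.006 -0.034 -0.014] deg 2.2 | shift before [-0.0804  0.0948  0.2378] | shift after turn [-0.0735  0.0951  0.2399] dist 0.2683
```

```bash
python3 -m jog '[[[-0.016,0.019,0.03,0,-0.034,-0.014],[-0.015,0.019,0.03,0,0,0],[-0.014,0.019,0.03,0,0,0],[-0.014,0.019,0.03,0,0,0],[-0.014,0.019,0.03,0,0,0],[0,0,0,0,-0.157,0],[0,0,0,0,-0.157,0],[0,0,0,0,-0.157,0],[0,0,0,0,-0.157,0],[0,0,0,0,-0.157,0],[0,0,0,0,0,0]]]'
python3 - <<'E'
from plant import *
from h import *
st=get_state();print(st['q'].round(3))
r=down(14.5,-45);z=r.apply([0,0,1]);g=np.array([.622,.3055,.030])
print(z);go(st,g+.019*z-.11*z,r)
E
```

```text
clock: 6.55
tool_pos: [0.5713, 0.2975, 0.3596]
eef_rot: [0.949, 0.127, -0.288, 0.025]
contact_force: [0.5, -0.2, -0.4]
opening: 0.963
finger_force: 0.0
[-0.407  1.005 -0.293  0.618  0.022  2.085 -1.937]
[-0.68458376 -0.1770454  -0.70710678]
turn [-0.017 -0.199  0.02 ] deg 11.5 | shift before [0.2427 0.0122 0.157 ] | shift after turn [0.2692 0.0049 0.106 ] dist 0.2893
```

```bash
python3 -m jog '[[[0.048,0.0024,0.031,0,0,0],[0.048,0.0024,0.031,0,0,0],[0.049,0.0024,0.031,0,0,0],[0.049,0.0025,0.032,0,0,0],[0.049,0.0025,0.032,0,0,0],[0,0,0,-0.008,-0.1,0.01],[0,0,0,-0.009,-0.099,0.01],[0,0,0,0,0,0]]]'
python3 - <<'E'
from plant import *
from h import *
st=get_state();print(st['q'].round(3))
r=down(14.5,-45);z=r.apply([0,0,1]);g=np.array([.622,.3055,.030])
go(st,g+.019*z-.11*z,r);go(st,g+.019*z,r)
E
```

```text
clock: 7.55
tool_pos: [0.6187, 0.2941, 0.1151]
eef_rot: [0.928, 0.122, -0.349, 0.049]
contact_force: [0.1, 0.4, -0.3]
opening: 0.965
finger_force: 0.0
[-0.469  1.434  0.123  0.335 -0.243  2.086 -1.757]
turn [ 0.011 -0.065  0.005] deg 3.8 | shift before [ 0.0667 -0.0095 -0.0309] | shift after turn [ 0.0645 -0.0102 -0.0351] dist 0.0741
turn [ 0.011 -0.065  0.005] deg 3.8 | shift before [ 0.0595 -0.0108  0.0788] | shift after turn [ 0.0645 -0.0102  0.0749] dist 0.0993
```

45° inward leaves the arm nearly straight, and the outward end would be marginal too. A better route is a sideways-horizontal final pose with q5 about +70°. That means gripping vertically with tool x pointing toward the robot, so q7 stays in range.

```bash
python3 -m jog '[[[0,0,-0.05,0,0,0],[0,0,0,0,0.144,0],[0,0,0,0,0.144,0],[0,0,0,0,0.144,0],[0,0,0,0,0.144,0],[0,0,0,0,0.144,0],[0,0,0,0,0,0]]]'
python3 -m jog '[[[0,0,0,0,0,-0.18],[0,0,0,0,0,-0.18],[0,0,0,0,0,-0.18],[0,0,0,0,0,-0.18],[0,0,0,0,0,-0.18],[0,0,0,0,0,-0.18],[0,0,0,0,0,-0.18],[0,0,0,0,0,-0.18],[0,0,0,0,0,-0.18],[0,0,0,0,0,-0.18],[0,0,0,0,0,-0.18],[0,0,0,0,0,-0.18]]]'
python3 -m jog '[[[0,0,0,0,0,-0.18],[0,0,0,0,0,-0.18],[0,0,0,0,0,-0.18],[0,0,0,0,0,-0.18],[0,0,0,0,0,-0.18],[0,0,0,0,0,0]]]'
python3 - <<'E'
from plant import *
from h import *
st=get_state();print(st['q'].round(3))
go(st,[.593,.298,.1],down(194.5))
E
```

```text
clock: 8.43
tool_pos: [0.6229, 0.2923, 0.1481]
eef_rot: [0.992, 0.129, 0.0, -0.002]
contact_force: [-0.0, -0.0, -0.7]
opening: 0.966
finger_force: 0.0
clock: 9.93
tool_pos: [0.6284, 0.2926, 0.1463]
eef_rot: [0.353, 0.936, 0.002, 0.0]
contact_force: [0.9, -0.2, -0.8]
opening: 0.964
finger_force: 0.0
clock: 10.68
tool_pos: [0.6278, 0.2925, 0.1457]
eef_rot: [-0.085, 0.996, 0.002, 0.001]
contact_force: [-0.0, 0.4, 0.2]
opening: 0.959
finger_force: 0.0
[-0.181  0.959 -0.677  1.407  0.651  1.     0.739]
turn [ 0.004  0.002 -0.083] deg 4.8 | shift before [0.0334 0.0111 0.0456] | shift after turn [0.0323 0.014  0.0457] dist 0.0577
```

```bash
python3 -m jog '[[[0.016,0.006,0,0.002,0,-0.042],[0.017,0.006,0.02,0.002,0,-0.041],[0,0,0.026,0,0,0],[0,0,0,0,0,0],[0,0,0,0,0,0]]]'
python3 - <<'E'
from plant import *
from h import *
st=get_state();print(st['q'].round(3))
go(st,[.593,.298,.011],down(194.5))
E
```

```text
clock: 11.3
tool_pos: [0.5916, 0.2996, 0.1005]
eef_rot: [-0.128, 0.992, 0.001, 0.001]
contact_force: [0.3, 0.6, 1.2]
opening: 0.969
finger_force: 0.0
[-0.208  0.982 -0.659  1.534  0.723  0.877  0.703]
turn [0.002 0.003 0.004] deg 0.3 | shift before [-0.0007 -0.002   0.0895] | shift after turn [-0.001  -0.0019  0.0895] dist 0.0895
```

```bash
python3 -m jog '[[[-0.001,-0.002,0.03,0,0,0],[0,0,0.03,0,0,0],[0,0,0.02,0,0,0],[0,0,0.009,0,0,0],[0,0,0,0,0,0]]]'
python3 -m jog '[[[0,0,0,0,0,0],[0,0,0,0,0,0],[0,0,0,0,0,0],[0,0,0,0,0,0],[0,0,0,0,0,0],[0,0,0,0,0,0]]]' 0 45
```

```text
clock: 11.92
tool_pos: [0.5917, 0.2983, 0.0108]
eef_rot: [-0.13, 0.992, 0.001, 0.001]
contact_force: [-0.2, -0.9, 0.2]
opening: 0.964
finger_force: 0.0
clock: 12.68
tool_pos: [0.5916, 0.2981, 0.0107]
eef_rot: [-0.13, 0.992, 0.001, 0.0]
contact_force: [-0.3, 1.0, 1.3]
opening: 0.409
finger_force: 45.0
```

```bash
python3 -m jog '[[[0,0,-0.01,0,0,0],[0,0,-0.03,0,0,0],[0,0,-0.05,0,0,0],[0,0,-0.05,0,0,0],[0,0,-0.05,0,0,0],[0,0,-0.05,0,0,0],[0,0,-0.05,0,0,0],[0,0,0,0,0,0]]]'
python3 - <<'E'
from plant import *
from h import *
st=get_state();print(st['q'].round(3))
go(st,[.55,-.1,.32],down(105));go(st,[.55,-.1,.32],down(195))
E
```

```text
clock: 13.68
tool_pos: [0.5924, 0.2994, 0.3056]
eef_rot: [-0.13, 0.992, 0.003, 0.004]
contact_force: [-0.2, 0.2, -2.8]
opening: 0.405
finger_force: 45.0
[-0.162  0.764 -0.778  1.343  0.539  1.239  0.863]
turn [0.011 0.003 1.569] deg 89.9 | shift before [ 0.1436 -0.3749 -0.0177] | shift after turn [-0.3748 -0.1444 -0.0144] dist 0.4019
turn [ 0.005  0.009 -0.002] deg 0.6 | shift before [ 0.1436 -0.3749 -0.0177] | shift after turn [ 0.1444 -0.3748 -0.0144] dist 0.4019
```

```bash
python3 -m jog '[[[0.018,-0.047,-0.002,0,0,0],[0.018,-0.047,-0.002,0,0,0],[0.018,-0.047,-0.002,0,0,0],[0.018,-0.047,-0.002,0,0,0],[0.018,-0.047,-0.002,0,0,0],[0.018,-0.047,-0.002,0,0,0],[0.018,-0.047,-0.002,0,0,0],[0.018,-0.046,-0.002,0,0,0]]]'
python3 -m jog '[[[0,0,0,0,0,0.175],[0,0,0,0,0,0.175],[0,0,0,0,0,0.175],[0,0,0,0,0,0.175],[0,0,0,0,0,0.175],[0,0,0,0,0,0.175],[0,0,0,0,0,0.175],[0,0,0,0,0,0.175],[0,0,0,0,0,0.175],[0,0,0,0,0,0]]]'
python3 - <<'E'
from plant import *
from h import *
st=get_state();print(st['q'].round(3))
go(st,[.55,-.1,.32],down(105))
E
```

```text
clock: 14.68
tool_pos: [0.5472, -0.1041, 0.3144]
eef_rot: [-0.13, 0.992, 0.001, -0.001]
contact_force: [-0.3, 0.1, -2.0]
opening: 0.409
finger_force: 45.0
clock: 15.92
tool_pos: [0.5476, -0.102, 0.3146]
eef_rot: [0.61, 0.792, 0.0, -0.001]
contact_force: [0.7, 0.1, -2.0]
opening: 0.404
finger_force: 45.0
[ 0.361  0.532 -0.425  1.663  0.249  1.003  0.112]
turn [-0.002 -0.002 -0.004] deg 0.3 | shift before [ 0.0013  0.0028 -0.0054] | shift after turn [ 0.0013  0.0029 -0.0054] dist 0.0062
```

```bash
python3 -m jog '[[[0,0,-0.02,0,-0.157,0],[0,0,0,0,-0.157,0],[0,0,0,0,-0.157,0],[0,0,0,0,-0.157,0],[0,0,0,0,-0.157,0],[0,0,0,0,0,0]]]'
python3 - <<'E'
from plant import *
from h import *
st=get_state();print(st['q'].round(3))
go(st,[.55,-.15,.35],down(105,-90))
E
```

```text
clock: 16.68
tool_pos: [0.5482, -0.0982, 0.3331]
eef_rot: [0.561, 0.736, -0.233, 0.3]
contact_force: [0.7, -0.4, -1.1]
opening: 0.404
finger_force: 45.0
[-0.291  0.531 -0.074  1.927  0.982  1.061 -0.761]
turn [ 0.001 -0.791  0.007] deg 45.3 | shift before [-0.0477 -0.012   0.0234] | shift after turn [-0.0169 -0.0117  0.0505] dist 0.0545
```

Works as planned. Continuing the tilt to upright.

```bash
python3 -m jog '[[[-0.01,-0.002,0.005,0,-0.158,0.001],[-0.01,-0.002,0.005,0,-0.158,0.001],[-0.01,-0.002,0.005,0,-0.158,0.001],[-0.01,-0.002,0.005,0,-0.158,0.002],[0,0,0,0,-0.159,0.002],[0,0,0,0,0,0],[0,0,0,0,0,0]]]'
python3 - <<'E'
from plant import *
from h import *
st=get_state();print(st['q'].round(3),st['tool_pos'],R.from_quat(st['eef_rot']).as_matrix().round(3).tolist())
for n in("scene","top"):
    s=snapshot(n);cv2.imwrite(f"pics/{n}1.png",s["frame"][:,:,::-1])
a=cv2.imread("pics/scene1.png");b=cv2.imread("pics/top1.png")
cv2.imwrite("pics/both1.png",np.vstack([a[150:420,20:420],b[110:340,160:560]]))
E
```

```text
clock: 17.55
tool_pos: [0.5501, -0.1417, 0.3594]
eef_rot: [0.436, 0.557, -0.431, 0.56]
contact_force: [-0.2, -0.3, -2.2]
opening: 0.404
finger_force: 45.0
[-0.558  0.911  0.186  2.082  1.356  1.459 -1.395] [ 0.55011756 -0.14169279  0.35943147] [[0.008, 0.969, 0.248], [0.002, 0.248, -0.969], [-1.0, 0.008, -0.0]]
```

View pics/both1.png

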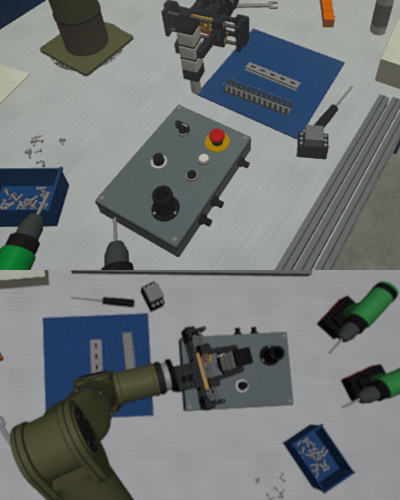

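The picture shows the tower held upright over the console's rear-left, scene px about (210,210), with the tool horizontal. I'll refine the mouth and held-tower positions in an enlarged scene crop.

Run:
```python
from meas import *
a=cv2.imread("pics/scene1.png")
A=cv2.resize(a[310:400,140:240],None,fx=5,fy=5,interpolation=cv2.INTER_CUBIC)
B=cv2.resize(a[160:250,190:246],None,fx=5,fy=5,interpolation=cv2.INTER_CUBIC)
im=np.hstack([A,B]);im=np.clip(im.astype(float)*1.6,0,255).astype(np.uint8);cv2.imwrite("pics/c3.png",im)
s=snapshot("scene")
c=np.array([.5945,-.322])
print("predicted mouth px",proj(s,[[*c,.121],[*c,.06]]).round(1).tolist())
t=np.linspace(0,6.28,9)[:-1]
print("rim",((proj(s,np.c_[c[0]+.0215*np.cos(t),c[1]+.0215*np.sin(t),0*t+.121])-[140,310])*5).round().tolist())
print("tip,shoulder",((proj(s,[[.547,-.130,.226],[.547,-.130,.281]])-[190,160])*5+[500,0]).round().tolist())
```

```text
predicted mouth px [[181.6, 342.9], [185.3, 357.4]]
rim [[248.0, 190.0], [260.0, 155.0], [241.0, 126.0], [204.0, 120.0], [169.0, 140.0], [156.0, 174.0], [174.0, 204.0], [212.0, 210.0]]
tip,shoulder [[628.0, 413.0], [617.0, 326.0]]
```

View pics/c3.png

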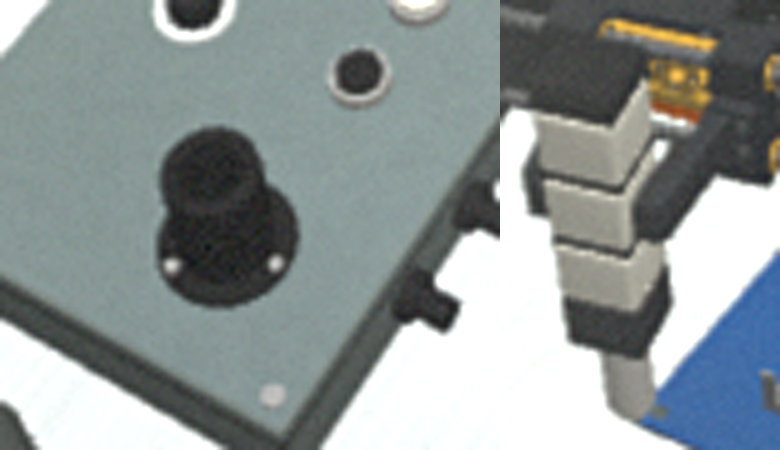

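The crop shows the cup rim about 0.8 px right and 1.2 px below the prediction, and the stem tip about 0.8 px right and 0.7 px below. Relative to each other they agree within about 1 mm. Now I compute the approach.

Run:
```python
from meas import *
s=snapshot("scene")
print(ray(s,[[181.6,342.9],[182.4,343.4],[182.4,344.1]],.121).round(4))
st=get_state();r=R.from_quat(st['eef_rot'])
m=np.array([.5945,-.3222]);zt=r.apply([0,0,1])
for phi in (-75.6,-60):
  rf=down(phi+180,-90);z=rf.apply([0,0,1]);print(z.round(3))
  for h in(.08,.02):
    p=np.r_[m,.121+h+.0785-.0]+z*.0123; print(h,p); go(st,p,rf)
```

```text
[[ 0.5944 -0.322   0.121 ]
 [ 0.5966 -0.322   0.121 ]
 [ 0.5977 -0.3233  0.121 ]]
[ 0.249 -0.969 -0.   ]
0.08 [ 0.59755889 -0.33411357  0.2795    ]
turn [ 0.001  0.001 -0.011] deg 0.6 | shift before [ 0.081  -0.0031  0.1987] | shift after turn [ 0.0808 -0.0021  0.1988] dist 0.2146
0.02 [ 0.59755889 -0.33411357  0.2195    ]
turn [ 0.001  0.001 -0.011] deg 0.6 | shift before [ 0.141  -0.0038  0.1987] | shift after turn [ 0.1408 -0.0021  0.1988] dist 0.2436
[ 0.5   -0.866 -0.   ]
0.08 [ 0.60065    -0.33285211  0.2795    ]
turn [-0.271  0.002 -0.011] deg 15.6 | shift before [0.081  0.0002 0.1983] | shift after turn [ 0.0808 -0.0521  0.1914] dist 0.2142
0.02 [ 0.60065    -0.33285211  0.2195    ]
turn [-0.271  0.002 -0.011] deg 15.6 | shift before [ 0.141  -0.0004  0.1982] | shift after turn [ 0.1408 -0.0521  0.1914] dist 0.2433
```

```bash
python3 -m jog '[[[0,0,0.04,0,0,-0.011],[0,-0.001,0.04,0,0,0],[0.02,-0.001,0.04,0,0,0],[0.02,0,0.04,0,0,0],[0.02,0,0.039,0,0,0],[0.02,0,0,0,0,0],[0,0,0,0,0,0],[0,0,0,0,0,0]]]'
python3 - <<'E'
from meas import *
st=get_state();rf=down(104.4,-90);z=rf.apply([0,0,1]);m=np.array([.595,-.3226])
print(st['q'].round(3));go(st,np.r_[m,.2795]+z*.0123,rf)
s=snapshot("scene");t=snapshot("top")
A=big(s,140,250,240,390,4);cv2.imwrite("pics/c4.png",np.clip(A.astype(float)*1.6,0,255).astype(np.uint8))
E
```

```text
clock: 18.75
tool_pos: [0.5985, -0.3333, 0.2808]
eef_rot: [0.431, 0.559, -0.434, 0.56]
contact_force: [0.8, 0.3, -1.7]
opening: 0.403
finger_force: 45.0
[-0.218  1.09   0.275  2.025  1.732  1.327 -1.566]
turn [0.003 0.003 0.002] deg 0.3 | shift before [ 0.0013 -0.0007  0.0011] | shift after turn [ 0.0013 -0.0007  0.0011] dist 0.0018
```

View pics/c4.png

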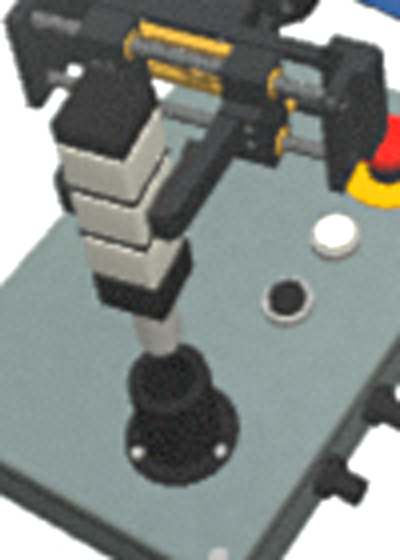

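The stem tip at crop (165,353) hangs along its axis over the cup centre at about (169,375). It's aligned, so I lower in stages and watch the force.

```bash
python3 -m jog '[[[0.011,0,0.001,0,0,0],[0.01,0,0,0,0,0],[0.01,0,0,0,0,0],[0.008,0,0,0,0,0],[0,0,0,0,0,0]]]'
python3 -m jog '[[[0.01,0,0,0,0,0],[0.01,0,0,0,0,0],[0,0,0,0,0,0]]]'
python3 - <<'E'
from meas import *
st=get_state();print(st['moment'].round(3),st['contact_force'].round(2),st['tool_pos'].round(4))
E
```

```text
clock: 19.48
tool_pos: [0.5982, -0.3348, 0.2396]
eef_rot: [0.431, 0.559, -0.435, 0.559]
contact_force: [-1.0, -0.6, -2.4]
opening: 0.404
finger_force: 45.0
clock: 19.85
tool_pos: [0.5982, -0.3348, 0.2194]
eef_rot: [0.431, 0.56, -0.434, 0.559]
contact_force: [0.3, 0.3, -2.2]
opening: 0.404
finger_force: 45.0
[ 1.413  0.244 -0.004] [ 0.3   0.28 -2.18] [ 0.5982 -0.3348  0.2194]
```

```bash
python3 -m jog '[[[0.006,0,0,0,0,0],[0.005,0,0,0,0,0],[0.004,0,0,0,0,0],[0,0,0,0,0,0]]]'
python3 -m jog '[[[0.002,0,0,0,0,0],[0.001,0,0,0,0,0],[0,0,0,0,0,0]]]'
python3 -m jog '[[[0.0015,0,0,0,0,0],[0,0,0,0,0,0]]]'
```

```text
clock: 20.35
tool_pos: [0.5982, -0.335, 0.2052]
eef_rot: [0.431, 0.559, -0.434, 0.559]
contact_force: [0.5, 0.2, -1.6]
opening: 0.402
finger_force: 45.0
clock: 20.72
tool_pos: [0.5982, -0.335, 0.2026]
eef_rot: [0.431, 0.559, -0.434, 0.559]
contact_force: [-0.1, 0.0, -1.5]
opening: 0.405
finger_force: 45.0
clock: 20.98
tool_pos: [0.5982, -0.335, 0.201]
eef_rot: [0.431, 0.559, -0.434, 0.559]
contact_force: [-0.3, 1.2, -1.5]
opening: 0.406
finger_force: 45.0
```

```bash
python3 -m jog '[[[0.0015,0,0,0,0,0],[0,0,0,0,0,0]]]'
python3 -m jog '[[[0.001,0,0,0,0,0],[0,0,0,0,0,0]]]'
python3 -m jog '[[[0.001,0,0,0,0,0],[0,0,0,0,0,0]]]'
```

```text
clock: 21.22
tool_pos: [0.5982, -0.335, 0.1994]
eef_rot: [0.431, 0.559, -0.434, 0.559]
contact_force: [0.5, 0.0, -2.5]
opening: 0.407
finger_force: 45.0
clock: 21.48
tool_pos: [0.5982, -0.3351, 0.1987]
eef_rot: [0.431, 0.559, -0.434, 0.56]
contact_force: [0.5, 0.0, -1.5]
opening: 0.403
finger_force: 45.0
clock: 21.72
tool_pos: [0.5982, -0.3352, 0.1987]
eef_rot: [0.431, 0.558, -0.435, 0.56]
contact_force: [0.3, 1.1, 2.5]
opening: 0.405
finger_force: 45.0
```

```bash
python3 -m jog '[[[0.001,0,0,0,0,0],[0,0,0,0,0,0]]]'
python3 -m jog '[[[0,0,0,0,0,0],[0,0,0,0,0,0],[0,0,0,0,0,0],[0,0,0,0,0,0]]]' 0.06 10
python3 -m jog '[[[0,0,-0.01,0,0,0],[0,0,-0.025,0,0,0],[0,0,-0.04,0,0,0],[0,0,-0.04,0,0,0],[0,0,0,0,0,0]]]'
python3 - <<'E'
from meas import *
s=snapshot("scene")
A=big(s,120,220,260,390,3.5);cv2.imwrite("pics/c5.png",np.clip(A.astype(float)*1.5,0,255).astype(np.uint8))
print(get_state()['q'].round(3))
E
```

```text
clock: 21.98
tool_pos: [0.5983, -0.3353, 0.1987]
eef_rot: [0.43, 0.558, -0.435, 0.561]
contact_force: [0.1, 2.3, 6.3]
opening: 0.403
finger_force: 45.0
clock: 22.48
tool_pos: [0.5981, -0.3351, 0.1964]
eef_rot: [0.431, 0.559, -0.434, 0.559]
contact_force: [0.5, 1.0, 0.3]
opening: 0.68
finger_force: 0.0
clock: 23.1
tool_pos: [0.5702, -0.2195, 0.1947]
eef_rot: [0.43, 0.561, -0.432, 0.559]
contact_force: [0.8, -0.1, 0.1]
opening: 0.685
finger_force: 0.0
[-0.383  1.241  0.161  2.028  1.516  1.413 -1.681]
```

View pics/c5.png

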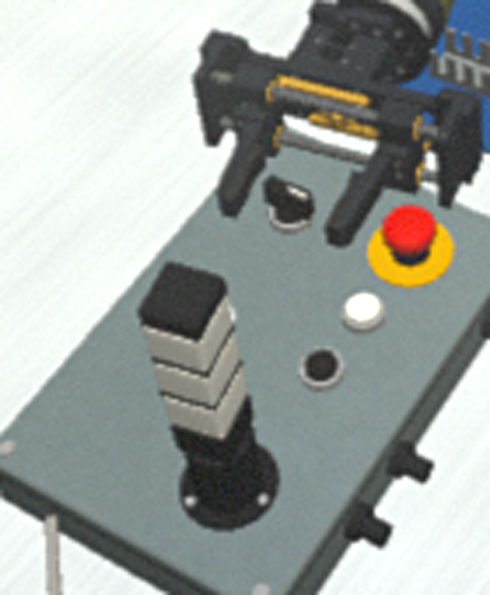

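The crop shows the tower upright and seated: head shoulder on the cup rim at (215,445), gripper clear of it. Next is the switch. I raise, swing the tool back down, and turn to yaw 183.6°.

```bash
python3 -m jog '[[[-0.03,0,-0.01,0,0,0],[-0.05,0,-0.01,0,0,0],[-0.05,0,0,0,0,0],[0,0,0,0,0.175,0],[0,0,0,0,0.175,0],[0,0,0,0,0.175,0],[0,0,0,0,0.175,0],[0,0,0,0,0.175,0],[0,0,0,0,0.175,0],[0,0,0,0,0.175,0],[0,0,0,0,0.175,0],[0,0,0,0,0.171,0]]]' 0.05
python3 -m jog '[[[0,0,0,0,0,-0.173],[0,0,0,0,0,-0.173],[0,0,0,0,0,-0.173],[0,0,0,0,0,-0.173],[0,0,0,0,0,-0.173],[0,0,0,0,0,-0.173],[0,0,0,0,0,-0.173],[0,0,0,0,0,-0.173],[0,0,0,0,0,0],[0,0,0,0,0,0]]]'
python3 - <<'E'
from meas import *
st=get_state();print(st['q'].round(3));go(st,[.4985,-.136,.16],down(183.6))
E
```

```text
clock: 24.65
tool_pos: [0.5635, -0.2057, 0.327]
eef_rot: [0.613, 0.79, -0.001, -0.001]
contact_force: [0.1, 0.4, -0.1]
opening: 0.567
finger_force: 0.0
clock: 25.9
tool_pos: [0.5639, -0.2048, 0.3258]
eef_rot: [-0.031, 1.0, -0.002, -0.002]
contact_force: [-0.2, 0.3, -0.1]
opening: 0.57
finger_force: 0.0
[ 0.69   0.651 -0.775  1.508  0.481  1.183  1.464]
turn [-0.004 -0.004 -0.   ] deg 0.3 | shift before [0.0604 0.0735 0.1658] | shift after turn [0.061  0.0728 0.1658] dist 0.1911
```

```bash
python3 -m jog '[[[0.015,0.018,0.041,0,0,0],[0.015,0.018,0.042,0,0,0],[0.015,0.018,0.042,0,0,0],[0.015,0.019,0.041,-0.004,-0.004,0],[0,0,0,0,0,0],[0,0,0,0,0,0]]]'
python3 - <<'E'
from meas import *
st=get_state();print(st['q'].round(3));go(st,[.4985,-.136,.075],down(183.6))
E
```

```text
clock: 26.65
tool_pos: [0.5011, -0.1364, 0.1613]
eef_rot: [-0.033, 0.999, -0.0, 0.002]
contact_force: [0.7, -0.5, 1.2]
opening: 0.562
finger_force: 0.0
[ 0.565  0.737 -0.646  1.948  0.693  0.686  1.123]
turn [-0.001  0.004  0.002] deg 0.3 | shift before [0.0029 0.0007 0.0863] | shift after turn [0.0026 0.0006 0.0863] dist 0.0863
```

```bash
python3 -m jog '[[[0.0025,0.0005,0.03,0,0.002,0],[0,0,0.03,0,0,0],[0,0,0.018,0,0,0],[0,0,0.008,0,0,0],[0,0,0,0,0,0]]]'
python3 -m jog '[[[0,0,0,0,0,0],[0,0,0,0,0,0],[0,0,0,0,0,0],[0,0,0,0,0,0],[0,0,0,0,0,0]]]' 0 20
```

```text
clock: 27.28
tool_pos: [0.4981, -0.1359, 0.0747]
eef_rot: [-0.033, 0.999, -0.0, 0.001]
contact_force: [-0.6, -0.0, 0.2]
opening: 0.569
finger_force: 0.0
clock: 27.9
tool_pos: [0.4973, -0.1393, 0.0744]
eef_rot: [-0.032, 0.999, -0.003, -0.0]
contact_force: [1.3, -7.1, 1.0]
opening: 0.125
finger_force: 20.0
```

Gripped (11 mm). A side force of -7 N shows the bar about 4 mm farther in -y, so I relieve that and then turn clockwise.

```bash
python3 -m jog '[[[0,-0.004,0,0,0,0],[0,0,0,0,0,0],[0,0,0,0,0,0]]]'
python3 - <<'E'
from meas import *
st=get_state();print(st['moment'].round(3),R.from_quat(st['eef_rot']).as_euler('zyx',degrees=True).round(1))
E
```

```text
clock: 28.28
tool_pos: [0.4974, -0.1394, 0.0743]
eef_rot: [-0.033, 0.999, -0.0, -0.0]
contact_force: [-0.6, -1.4, 5.7]
opening: 0.127
finger_force: 20.0
[-0.233 -0.082 -0.011] [176.2  -0.  180. ]
```

```bash
python3 -m jog '[[[0,0,0,0,0,0.12],[0,0,0,0,0,0.12],[0,0,0,0,0,0.12],[0,0,0,0,0,0.12],[0,0,0,0,0,0.12],[0,0,0,0,0,0]]]' - 30
python3 -m jog '[[[0,0,0,0,0,0.1],[0,0,0,0,0,0.07],[0,0,0,0,0,0],[0,0,0,0,0,0]]]'
python3 - <<'E'
from meas import *
st=get_state();print(st['moment'].round(3),st['contact_force'].round(1),R.from_quat(st['eef_rot']).as_euler('zyx',degrees=True).round(1))
E
```

```text
clock: 29.02
tool_pos: [0.4976, -0.1384, 0.0743]
eef_rot: [0.262, 0.965, 0.0, -0.0]
contact_force: [-0.4, 1.3, 5.9]
opening: 0.124
finger_force: 30.0
clock: 29.52
tool_pos: [0.4977, -0.1382, 0.0743]
eef_rot: [0.342, 0.94, 0.001, -0.0]
contact_force: [0.7, 1.5, 5.8]
opening: 0.119
finger_force: 30.0
[ 0.191 -0.133  0.148] [0.7 1.5 5.8] [-140.     0.  -179.9]
```

```bash
python3 -m jog '[[[0,0,0,0,0,0.04],[0,0,0,0,0,0.04],[0,0,0,0,0,0.03],[0,0,0,0,0,0],[0,0,0,0,0,0]]]'
python3 - <<'E'
from meas import *
st=get_state();print(st['moment'].round(3),st['contact_force'].round(1),R.from_quat(st['eef_rot']).as_euler('zyx',degrees=True).round(1))
E
```

```text
clock: 30.15
tool_pos: [0.4977, -0.1381, 0.0743]
eef_rot: [0.393, 0.92, 0.001, -0.0]
contact_force: [0.7, 1.6, 6.0]
opening: 0.126
finger_force: 30.7
[ 0.341 -0.082  0.523] [0.7 1.6 6. ] [-133.7    0.  -179.9]
```

The moment rose to 0.52 N m with the tool at 50°, so the switch is on its stop. Let go and withdraw upward.

```bash
python3 -m jog '[[[0,0,0,0,0,0],[0,0,0,0,0,0],[0,0,0,0,0,0],[0,0,0,0,0,0],[0,0,0,0,0,0]]]' 0.085 10
python3 -m jog '[[[0,0,-0.02,0,0,0],[0,0,-0.04,0,0,0],[0,0,-0.05,0,0,0],[0,0,-0.05,0,0,0],[0.04,0,-0.03,0,0,0],[0.05,0,0,0,0,0],[0.05,0,0,0,0,0],[0,0,0,0,0,0],[0,0,0,0,0,0]]]'
python3 - <<'E'
from meas import *
s=snapshot("scene");t=snapshot("top")
A=cv2.resize(big(s,110,210,310,400,2),(400,380));B=cv2.resize(t["frame"][150:270,190:470,::-1],(400,171))
cv2.imwrite("pics/c6.png",np.clip(np.vstack([A,B]).astype(float)*1.5,0,255).astype(np.uint8))
E
```

```text
clock: 30.78
tool_pos: [0.4974, -0.1397, 0.0741]
eef_rot: [0.396, 0.918, -0.0, -0.0]
contact_force: [0.1, 0.0, -0.5]
opening: 0.671
finger_force: 0.0
clock: 31.9
tool_pos: [0.4019, -0.0382, 0.2644]
eef_rot: [0.396, 0.918, 0.0, 0.0]
contact_force: [0.5, 0.4, 0.0]
opening: 0.966
finger_force: 0.0
```

View pics/c6.png

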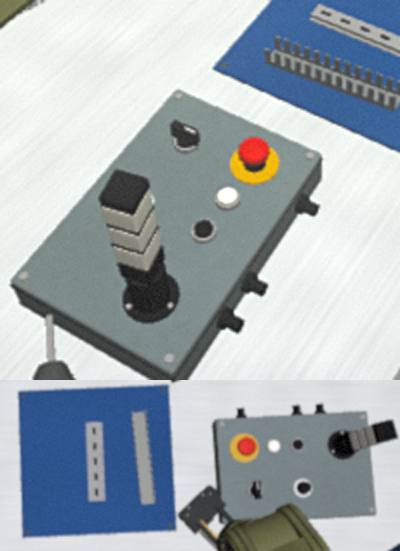

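The picture shows the tower upright in its base at (130,250), the switch bar back at rest at (185,135), the rail and trunking undisturbed, and the arm clear of everything.

```bash
python3 -c "
from plant import *
print(finish_job())"
```

```text
the job is handed in; nothing more can be done
None
```

The tower is standing fully home in its base, the lamp-test switch was turned clockwise to its stop and sprang back, and the job was handed in at about 32 s of the 61 s allowed; no verdict was returned.

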